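# Load and start the cutlery steriliser

### The arm

A 7-joint arm with a two-finger parallel gripper is mounted at the origin on a cart in front of the work surface, level with it; the furniture and walls round the work are solid. World frame = base frame: x ahead of the robot, y to its left, z up, the work surface at z = 0. Lengths are in m, angles in rad, forces in N, time in s.
With the tool pointing down it reaches from about 0.35 to 0.9 m from the base axis. Payload 7.2 kg.
Tool frame: the origin (TCP) lies on the centre line of the jaws, within the pads' length; the fingertips stand 22 mm ahead of it and the grasp point (between the pads) lies 3 mm ahead of it; z points along the fingers, y is the line along which they close (so a half turn about z gives the same grasp; the last joint's range is limited). The gripper opens to 85 mm and grips with 20 to 120 N. Pads are 22 mm wide; open, the fingers measure 114 mm over their backs; the gripper's body (76 mm by 85 mm) begins 54 mm behind the grasp point. The pads swing forward as they close: fully open they stand 13 mm farther back than shut.
Start: joints at [1.069, 0.411, -0.013, 1.596, 0.006, 1.134, -0.082], TCP at [0.263, -0.567, 0.253] pointing down, gripper open.
Joint ranges: [-2.95, 2.95], [-0.29, 1.99], [-1.47, 1.44], [0.14, 2.54], [-1.03, 4.17], [0.13, 1.85], [-2.86, 2.86]. Speed limits (rad/s): [2.39, 2.39, 3.01, 3.01, 3.14, 3.14, 3.14].

### API

Orientations are given as a 3x3 rotation matrix whose columns are the frame's x, y, z axes.
In Python, from station import sensors, imaging, workorder gives the robot as it stands.
- The arm moves only by the shell command python3 -m inch 'ROWS' [FORCE]. ROWS is JSON, a list of rows, each a list of 7 numbers: the opening, from 0 (shut) to 1 (fully open), then the shift along the tool's x, y, z in m, then the turn, a rotation vector about the tool's x, y, z in rad. A call has 1 to 20 rows; each row shifts and turns the commanded pose from where the row before left it, along the tool's axes as they then stand; what a row does not reach is not made up. A row lasts 1/12 s, in which the tool goes at most 41.7 mm and 7.16 degrees, less where a joint would pass 70% of its speed; a pose out of reach is approached as far as the arm can. A call with a gripper value outside its range is refused whole. The fingers move at their own pace and stop on an object; FORCE is the grip in N (left out, the last holds). Time passes only in rows, so rows that do not move let the fingers close. It gives the time, the measured TCP pose, the force, the opening and the grip force at its end, in the units of the state.
- sensors.get_obs(): the state, without advancing time (a new reading comes with each control period).
- imaging.snapshot(name): name is "side" or "top"; returns the picture (480x640x3 uint8, red, green, blue); there is no depth.
- imaging.camera_model(name): a dict with "fx", "fy", "cx", "cy" (pixels), "dist" ([k1, k2, p1, p2, k3] as OpenCV has them; the pictures are not rectified), "origin" and "orientation" of the camera in the world. Camera axes: x right, y up, looking along -z (the intrinsics and any distortion apply to the point x, -y, -z); pixel columns grow to the right and rows downward; lengths in m; the calibration is good to about 2 mm. A picture is of the moment at which its call begins. camera_model takes no time and is no camera call.
- workorder.close_job(): hands the job in; it is judged then, once.
The state is a dict: "t": time; "joint_positions": joint angles; "dq": joint speeds; "joint_efforts": joint torques, N m; "eef_pos": TCP position; "tool_rot": TCP orientation; "contact_force": force on the tool from outside, world axes, zero at the start; "torque": the same for the moment, N m; "width": finger opening in m; "gripper_force": force on a finger pad.
Only numpy, scipy, OpenCV 4.12 (cv2) and the standard library are available. Lean on these libraries where they do the work, as an engineer would, in place of code of your own. Each camera call takes 0.05 s, during which the arm holds its last target. There are 200 camera calls.

### The job

Put the teaspoon that lies on the counter right of the cutlery steriliser into the steriliser's tray, beside the one already there, and close the lid. Turn the dial so that its lever points at the fourth bold tick clockwise from the dot, and only when the lid is shut and the dial is set press the start key fully down and let it go. Leave everything else on the counter where it stands.

Things in the scene. Friction and masses are not known exactly. Their poses are not given: they have to be found in the camera images.
- steriliser: White cutlery steriliser, fixed, 150 deep (x), 340 wide (y -165 to +175), deck 58 high (mm). Origin on the counter, mid-depth; +x away from the robot, +y left, a little turned. Right: chamber with inside |x| < 55, y -153 to +27, floor at z 24, wall tops at 58, under the hinged lid. Left (y > 27): flat control deck at z 58 with the dial on its scale and the start key.
- tray_centre (a point): Centre of the steel floor of the steriliser's chamber, on the floor (24 mm above the counter). The floor is 110 mm (x) by 180 mm (y).
- spoon_mid (a point): Loose teaspoon alone on the counter right of the steriliser, 132 long, 29 wide at the bowl, 10 high (mm), 22 g. Point: middle of its length, 7 mm up. Its +y axis runs to the bowl end, -y to the handle end, z up. The handle arches clear of the counter: at y = -25 it is 9 mm wide and spans 6 to 10 mm above the counter; grip it there across its width, fingertips close to the counter.
- tray_spoon_mid (a point): Like teaspoon that already lies in the steriliser's chamber near its rear wall, lengthwise along the steriliser's y; the point is the middle of its length, 7 mm up. It stays there.
- lid (a joint): Hinge of the lid along its rear edge, rad: 0 = shut flat, grows as it opens; starts leaning back at about 2 (fully open 2.05). Light (0.22 kg) and damped: about 1 N at the free edge, pushed from behind, brings it forward; once past upright (below about 1.3) it sinks shut by its own weight in about two seconds and stays shut.
- lid_hinge (a point): Middle of the lid's hinge line (68 mm behind the steriliser's origin, 63 mm up, at y = -61 mm); the line runs along the steriliser's y.
- lid_lip (a point): Middle of the lid's free edge, 140 mm from the hinge line (a finger lip 70 mm wide reaches 12 mm further). The lid is 198 mm wide and 9 mm thick, with a thin window in its frame. At joint value a the point stands 140*cos(a) mm in front of (steriliser -x) the hinge and 140*sin(a) mm above it.
- dial (a joint): Black pointer dial on the deck, rad: where its lever points. Grows clockwise seen from above, 0 at the round dot, stop at 4.19. Six bold ticks, each longer than the last, 40 degrees (0.698 rad) apart clockwise from the dot, fine lines between; the fourth bold tick is at 2.793. Turns stiffly (0.05 N m, about 1.5 N at the lever tip) and stays where it is left.
- dial_axis (a point): Dial's axis at deck height (58 mm). At reading q the lever points, in the steriliser's xy frame, at the angle 2.094 - q counter-clockwise from +x. Skirt 52 mm wide, up to 5 mm above the deck; hub 32 mm wide, up to 21 mm; the lever arm is 9 mm thick, from 6 to 21 mm above the deck, and reaches 40 mm out from the axis.
- lever_tip (a point): Tip of the dial's lever arm, 40 mm from the axis, 13.5 mm above the deck; its +x axis points outward along the lever.
- fourth_tick (a point): Middle of the fourth bold tick of the scale, 50 mm from the dial's axis, at deck height.
- start (a joint): Travel of the start key, m: 0 up, 0.005 fully down (4 N); springs back.
- start_top (a point): Middle of the top of the round black start key, 25 mm wide, at the front of the control deck, 70 mm in front of the dial's axis; top 12 mm above the deck (70 mm above the counter). Pressed straight down.
- dish: empty white round dish, 118 mm wide, 34 mm high, left of the steriliser; bystander, origin under its middle
- mug: blue mug, 85 mm wide without its handle, 96 mm high, far left; bystander, origin under its middle
- sugar_bowl: small glass bowl of sugar cubes, 77 mm wide, 54 mm high, to the right behind the loose teaspoon; bystander, origin under its middle
- creamer: creamer tin, 57 mm wide, 94 mm high, on the right; bystander, origin under its middle
- honey_jar: square jar with a flat lid, 63x74x146 mm, far right; bystander, origin under its middle
- saucer: white saucer, 135 mm wide, 15 mm high, far left; bystander, origin under its middle
- teaspoon: The loose teaspoon itself; same axes as spoon_mid, its origin is 7 mm below that point, on its underside.

How it is judged:
On the way, in this order (a step that is already met when the one before it is completed fails the run):
1. the teaspoon from the counter lies in the steriliser's tray (x of spoon_mid in the frame of steriliser between -0.055 and 0.055 m and y of spoon_mid in the frame of steriliser between -0.125 and 0 m and z of spoon_mid in the frame of steriliser between 0.015 and 0.052 m), for 0.2 s.
2. the lid is shut over both spoons (all of step 1 and x of tray_spoon_mid in the frame of steriliser between -0.055 and 0.055 m and y of tray_spoon_mid in the frame of steriliser between -0.125 and 0 m and z of tray_spoon_mid in the frame of steriliser between 0.015 and 0.052 m and value of joint lid below 0.05 rad), for 0.2 s.
3. the start key is fully down with both spoons in, the lid shut and the dial on the fourth tick (all of step 2 and value of joint dial between 2.693 and 2.893 rad and value of joint start above 0.0035 m), for 0.1 s.
At the end, for the whole second after the job is handed in: Both spoons lie in the tray below its rim, the lid is shut (under 0.05 rad), the dial's lever is within 0.10 rad (6 degrees) of the fourth bold tick, the start key was pressed 3.5 mm or more in that state and has sprung back; no bystander moved over 40 mm (all of step 2 and value of joint dial between 2.693 and 2.893 rad and value of joint start below 0.0015 m and linear speed of teaspoon below 0.05 m/s); the robot touches nothing.
It fails at once if the start key is pressed before the lid is shut and the dial is on the fourth tick (value of joint start above 0.003 m and not (value of joint lid below 0.05 rad and value of joint dial between 2.693 and 2.893 rad)).
It fails at once if a bystander is shoved away or knocked over (distance of any of dish, mug, sugar_bowl, creamer, honey_jar, saucer from where it was at the start of the episode above 0.04 m or angle between any of dish, mug, sugar_bowl, creamer, honey_jar, saucer's own z axis and vertical above 0.5 rad).
It also fails if it takes over 58 s, if anything falls off the work surface, if the arm or the gripper's body presses on something with over 40 N, if the wrist force passes 120 N, or if a joint passes its speed limit or range.

## Working session

There is one attempt and no reset: what is moved stays moved. The work goes in short steps, Python scripts to look and compute and a shell command to move; the robot and the scene stay as the last step left them, time stands still between calls to the robot, and variables do not carry over. Pictures are saved under pics/ and viewed, at most 12 in all, crops included, and the job is handed in when it is done.

```bash
mkdir -p pics; cat > h.py <<'E'
import numpy as np, cv2, json
from station import sensors, imaging, workorder
def snap(n,f):
    im=imaging.snapshot(n); cv2.imwrite('pics/'+f+'.png',im[:,:,::-1]); return im
def K(m): return np.array([[m['fx'],0,m['cx']],[0,m['fy'],m['cy']],[0,0,1.]])
def ray(n,uv):
    m=imaging.camera_model(n)
    p=cv2.undistortPoints(np.array(uv,float).reshape(-1,1,2),K(m),np.array(m['dist'])).reshape(-1,2)
    d=np.c_[p[:,0],-p[:,1],-np.ones(len(p))]@np.array(m['orientation']).T
    return np.array(m['origin']),d
def onz(n,uv,z):
    o,d=ray(n,uv); return o+d*((z-o[2])/d[:,2])[:,None]
def proj(n,P):
    m=imaging.camera_model(n); c=(np.atleast_2d(P)-np.array(m['origin']))@np.array(m['orientation'])
    c=c*[1,-1,-1]
    return cv2.projectPoints(c,np.zeros(3),np.zeros(3),K(m),np.array(m['dist']))[0].reshape(-1,2)
E
python3 - <<'E'
from h import *
np.set_printoptions(precision=3,suppress=True)
snap('top','t0');snap('side','s0')
for n in('top','side'):
    m=imaging.camera_model(n);print(n,m)
o=sensors.get_obs();print(o)
E
```

```text
top {'fx': 551.3873045472941, 'fy': 551.3873045472941, 'cx': 320.17489569251717, 'cy': 247.58568393829637, 'dist': array([-0.109,  0.   ,  0.   ,  0.   ,  0.   ]), 'origin': array([0.166, 0.025, 1.915]), 'orientation': array([[-0.007,  0.984, -0.178],
       [-1.   , -0.003,  0.027],
       [ 0.026,  0.178,  0.984]])}
side {'fx': 587.5808228682117, 'fy': 587.5808228682117, 'cx': 316.0701117299795, 'cy': 246.85123124277365, 'dist': array([0.044, 0.   , 0.   , 0.   , 0.   ]), 'origin': array([ 0.577, -1.664,  1.35 ]), 'orientation': array([[ 0.999, -0.047,  0.022],
       [ 0.046,  0.61 , -0.791],
       [ 0.023,  0.791,  0.611]])}
{'t': 0.1, 'joint_positions': array([ 1.069,  0.412, -0.013,  1.597,  0.006,  1.134, -0.082]), 'dq': array([-0.   , -0.004,  0.001, -0.   ,  0.001, -0.   ,  0.001]), 'joint_efforts': array([  0.003, -60.182,   0.685, -30.009,   0.014,   0.006,   0.   ]), 'eef_pos': array([ 0.262, -0.567,  0.253]), 'tool_rot': array([[ 0.907,  0.42 , -0.001],
       [ 0.42 , -0.907,  0.001],
       [-0.   , -0.001, -1.   ]]), 'contact_force': array([-0.159,  0.083, -0.397]), 'torque': array([ 0.   , -0.017,  0.011]), 'gripper_force': 0.0, 'width': 0.0854573573272882}
```

View pics/t0.png

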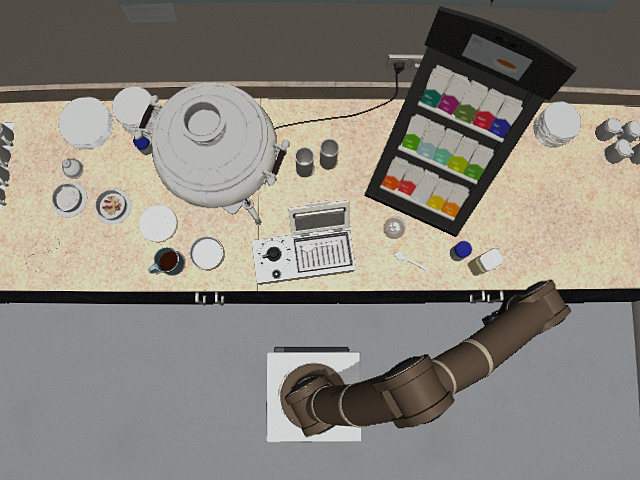

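View pics/s0.png

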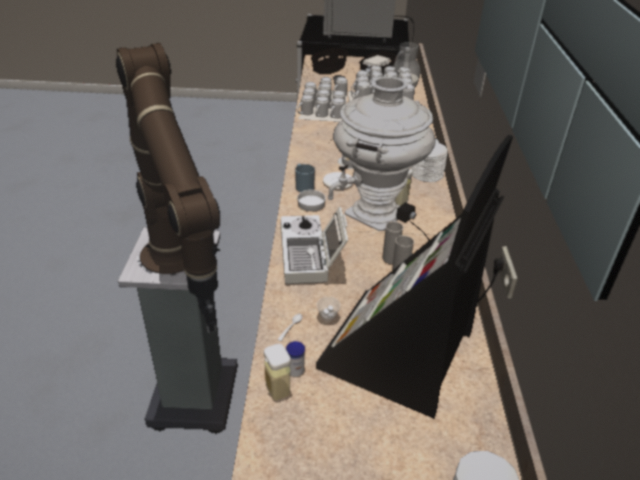

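The top view shows the steriliser at about (253–355, 203–282), with the dial at (274,254), the key at (276,273) and the spoon from (397,255) to (427,269). I'll enlarge crops of both views.

```bash
python3 - <<'E'
from h import *
a=cv2.imread('pics/t0.png')[195:290,245:445]; cv2.imwrite('pics/t0c.png',cv2.resize(a,None,fx=4,fy=4,interpolation=cv2.INTER_CUBIC))
a=cv2.imread('pics/s0.png')[205:345,270:370]; cv2.imwrite('pics/s0c.png',cv2.resize(a,None,fx=4,fy=4,interpolation=cv2.INTER_CUBIC))
E
```

```text
(no output)
```

View pics/t0c.png

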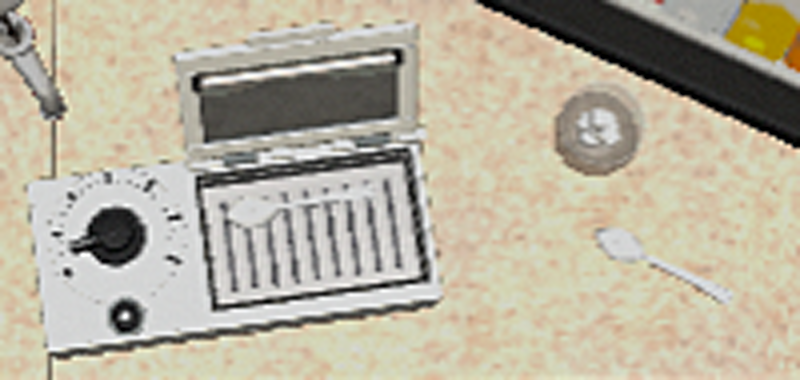

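View pics/s0c.png

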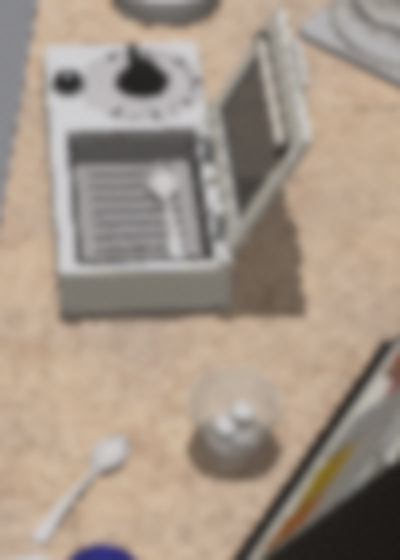

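The crops show:
- **Top crop:** hub (115,237), lever pointing left to about (72,246), dot (67,272), fourth bold tick about (150,185), key (125,317). The spoon bowl tip is at (597,230) and its handle end at (730,298).
- **Side crop:** key (68,82), hub (145,80), spoon from (128,438) to (40,540).

Next I fit a rigid pose to these points.

```bash
cat > m1.py <<'E'
from h import *
np.set_printoptions(precision=4,suppress=True)
def T(p): return (np.array(p,float)+.5)/4-.5+[245,195]
def S(p): return (np.array(p,float)+.5)/4-.5+[270,205]
def fit(mod,w):
    mod=np.array(mod);w=np.array(w);mc=mod.mean(0);wc=w.mean(0)
    a=mod-mc;b=w-wc
    th=np.arctan2((a[:,0]*b[:,1]-a[:,1]*b[:,0]).sum(),(a*b).sum())
    R=np.array([[np.cos(th),-np.sin(th)],[np.sin(th),np.cos(th)]])
    t=wc-R@mc; return th,R,t,w-(mod@R.T+t)
mod=[[.055,.027],[-.055,.027],[-.055,-.153],[.055,-.153],[.075,.175],[-.075,.175],[-.075,-.165]]
w=onz('top',T([[198,178],[213,308],[428,278],[412,152],[30,183],[47,350],[440,300]]),.058)[:,:2]
th,R,t,r=fit(mod,w);print('top fit',th,t);print(r)
mods=[[-.075,.175],[-.075,-.165],[.055,.027],[-.055,.027],[-.055,-.153]]
ws=onz('side',S([[47,47],[60,275],[193,130],[70,133],[77,263]]),.058)[:,:2]
a=fit(mods,ws);print('side fit',a[0],a[2]);print(a[3])
d=onz('top',T([[115,237]]),.079)[0,:2];k=onz('top',T([[125,317]]),.070)[0,:2]
print('dial,key top',d,k,'in S',(d-t)@R,(k-t)@R)
d=onz('side',S([[143,72]]),.079)[0,:2];k=onz('side',S([[68,80]]),.070)[0,:2]
print('dial,key side',d,k,'in S',(d-t)@R,(k-t)@R)
for n,q in(('top',T([[597,230],[730,298],[620,244],[655,262]])),('side',S([[126,438],[40,540],[108,457],[90,480]]))):
    p=onz(n,q,.006)[:,:2];print('spoon',n,p,np.linalg.norm(p[0]-p[1]),p[:2].mean(0),np.arctan2(*(p[0]-p[1])[::-1]))
tip=onz('top',T([[74,246]]),.0715)[0,:2];print('tip',(tip-t)@R)
p=onz('top',T([[233,212],[380,185]]),.03)[:,:2];print('trayspoon S',(p-t)@R)
E
python3 m1.py
```

```text
top fit 0.12741630345222932 [0.4779 0.0277]
[[ 0.0017  0.0022]
 [-0.0016  0.0033]
 [ 0.0006 -0.0014]
 [ 0.0012 -0.0034]
 [-0.0033 -0.0033]
 [ 0.0016 -0.0006]
 [-0.0001  0.0032]]
side fit 0.1264624470100012 [0.481  0.0286]
[[ 0.0025 -0.0043]
 [ 0.0021 -0.0032]
 [ 0.0008  0.0039]
 [-0.0022  0.0044]
 [-0.0032 -0.0008]]
dial,key top [0.476  0.1332] [0.4092 0.1248] in S [0.0116 0.1048] [-0.0558  0.105 ]
dial,key side [0.4831 0.1249] [0.4134 0.1191] in S [0.0176 0.0957] [-0.0523  0.0988]
spoon top [[ 0.4933 -0.2872]
 [ 0.4321 -0.4037]
 [ 0.4807 -0.3073]
 [ 0.4645 -0.338 ]] 0.1315603557322025 [ 0.4627 -0.3455] 1.0867474122949516
spoon side [[ 0.4952 -0.2867]
 [ 0.4363 -0.4034]
 [ 0.4822 -0.3095]
 [ 0.4698 -0.3362]] 0.13072539876621644 [ 0.4657 -0.3451] 1.1031939411261338
tip [0.0097 0.1404]
trayspoon S [[ 0.0287  0.0025]
 [ 0.0358 -0.1276]]
```

The two views agree to about 3 mm and the spoon measures 131 mm. Now moving above the grip point at (0.4526, -0.367).

```bash
python3 -m inch '[[0.5,0.0321,-0.0127,0,0,0,0],[0.5,0.0321,-0.0127,0,0,0,0],[0.5,0.0321,-0.0127,0,0,0,0],[0.5,0.0321,-0.0127,0,0,0,0],[0.5,0.0321,-0.0127,0,0,0,0],[0.5,0.0321,-0.0127,0,0,0,0],[0.5,0.0321,-0.0127,0,0,0,0],[0.5,0.0321,-0.0127,0,0,0,0],[0.5,0,0,0.022,0,0,-0.11],[0.5,0,0,0.022,0,0,-0.11],[0.5,0,0,0.022,0,0,-0.11],[0.5,0,0,0.022,0,0,-0.11],[0.5,0,0,0.022,0,0,-0.11],[0.5,0,0,0.022,0,0,-0.11],[0.5,0,0,0,0,0,0],[0.5,0,0,0,0,0,0]]' 30
cat > go.py <<'E'
from h import *
import sys
np.set_printoptions(precision=4,suppress=True)
o=sensors.get_obs();R=np.array(o['tool_rot']);p=o['eef_pos']
tg=np.array([float(v) for v in sys.argv[1:4]]);yaw=float(sys.argv[4])
c=np.arctan2(R[1,0],R[0,0])
print('t',o['t'],'pos',p,'yaw',c,'tool shift',R.T@(tg-p),'turn z',-(yaw-c),'q',o['joint_positions'],'z',R[:,2])
E
python3 go.py 0.4526 -0.3672 0.024 1.095
```

```text
t: 1.43
eef_pos: [0.4522, -0.3665, 0.1203]
tool_rot: [[0.462, 0.887, -0.002], [0.887, -0.462, 0.002], [0.001, -0.003, -1.0]]
contact_force: [-0.4, -1.2, 0.6]
width: 0.0426
gripper_force: 0.0
t 1.4333 pos [ 0.4522 -0.3665  0.1203] yaw 1.0902805114538177 tool shift [-0.0005  0.001   0.0963] turn z -0.0047194885461823155 q [ 0.7797  0.4994 -0.2419  1.8189  0.1533  0.8446 -0.0167] z [-0.0023  0.0021 -1.    ]
```

```bash
python3 -m inch '[[0.5,0,0.0005,0.025,0,0,0],[0.5,0,0,0.025,0,0,0],[0.5,0,0,0.02,0,0,0],[0.5,0,0,0.015,0,0,0],[0.5,0,0,0.0095,0,0,0],[0.5,0,0,0,0,0,0],[0.5,0,0,0,0,0,0]]' 
python3 -m inch '[[0,0,0,0,0,0,0],[0,0,0,0,0,0,0],[0,0,0,0,0,0,0],[0,0,0,0,0,0,0],[0,0,0,0,0,0,0],[0,0,0,0,0,0,0],[0,0,0,0,0,0,0],[0,0,0,0,0,0,0]]' 30
```

```text
t: 2.02
eef_pos: [0.454, -0.3676, 0.0278]
tool_rot: [[0.46, 0.888, 0.001], [0.888, -0.46, -0.001], [-0.0, 0.001, -1.0]]
contact_force: [1.0, -0.3, 1.1]
width: 0.043
gripper_force: 0.0
t: 2.68
eef_pos: [0.4539, -0.3676, 0.0281]
tool_rot: [[0.459, 0.888, 0.001], [0.888, -0.459, -0.001], [-0.001, 0.002, -1.0]]
contact_force: [-2.0, 0.1, 7.0]
width: 0.0077
gripper_force: 29.3
```

```bash
python3 -m inch '[[0,0,0,-0.02,0,0,0],[0,0,0,-0.03,0,0,0],[0,0,0,-0.035,0,0,0],[0,0,0,-0.035,0,0,0],[0,0.0311,-0.0138,0,0,0,0],[0,0.0311,-0.0138,0,0,0,0],[0,0.0311,-0.0138,0,0,0,0],[0,0.0311,-0.0138,0,0,0,0],[0,0.0311,-0.0138,0,0,0,0],[0,0.0311,-0.0138,0,0,0,0],[0,0.0311,-0.0138,0,0,0,0],[0,0.0311,-0.0138,0,0,0,0],[0,0.0311,-0.0138,0,0,0,0],[0,0,0,0,0,0,-0.1],[0,0,0,0,0,0,-0.1],[0,0,0,0,0,0,-0.1],[0,0,0,0,0,0,-0.1],[0,0,0,0,0,0,-0.1],[0,0,0,0,0,0,-0.1]]' 30
python3 -m inch '[[0,0,0,0,0,0,0],[0,0,0,0,0,0,0]]'
python3 go.py 0.4723 -0.0616 0.045 1.698
python3 - <<'E'
from h import *
a=snap('top','t1')[195:290,245:400];b=snap('side','s1')[150:350,230:400]
a=cv2.resize(a,None,fx=3,fy=3,interpolation=2);b=cv2.resize(b,(340,400),interpolation=2)
c=np.zeros((400,810,3),np.uint8);c[:285,:465]=a;c[:,470:810]=b
cv2.imwrite('pics/c1.png',c[:,:800,::-1])
E
```

```text
t: 4.27
eef_pos: [0.4717, -0.0616, 0.1473]
tool_rot: [[-0.127, 0.992, 0.001], [0.992, 0.127, -0.0], [-0.001, 0.001, -1.0]]
contact_force: [0.0, 1.5, 0.1]
width: 0.0076
gripper_force: 30.2
t: 4.43
eef_pos: [0.4717, -0.0617, 0.1471]
tool_rot: [[-0.119, 0.993, 0.001], [0.993, 0.119, -0.0], [-0.0, 0.001, -1.0]]
contact_force: [0.2, -0.3, -0.4]
width: 0.0078
gripper_force: 30.2
t 4.4333 pos [ 0.4717 -0.0617  0.1471] yaw 1.6902404905469937 tool shift [0.0001 0.0006 0.1021] turn z -0.007759509453006297 q [ 0.438   0.3339 -0.4903  2.0389  0.2136  0.8166 -0.057 ] z [ 0.0006 -0.0001 -1.    ]
```

View pics/c1.png

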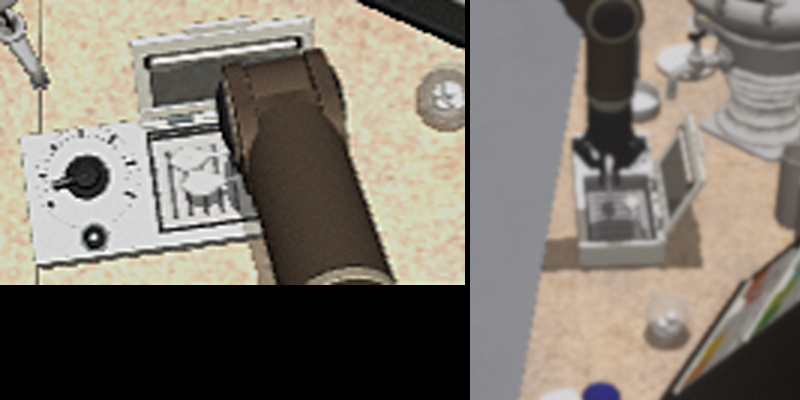

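The spoon is held level, with its bowl at crop (203,180), clear in front of the tray spoon's bowl at (190,158). Lowering it into the tray.

```bash
python3 -m inch '[[0,0,0,0.02,0,0,0],[0,0,0,0.02,0,0,0],[0,0,0,0.018,0,0,0],[0,0,0,0.015,0,0,0],[0,0,0,0.01,0,0,0],[0,0,0,0.006,0,0,0],[0,0,0,0.003,0,0,0],[0,0,0,0,0,0,0],[0,0,0,0,0,0,0]]'
```

```text
t: 5.28
eef_pos: [0.472, -0.0615, 0.0553]
tool_rot: [[-0.122, 0.992, 0.001], [0.992, 0.122, -0.0], [-0.0, 0.001, -1.0]]
contact_force: [-0.1, 0.6, -0.4]
width: 0.0076
gripper_force: 30.2
```

```bash
python3 -m inch '[[0,0,0,0.0025,0,0,0],[0,0,0,0,0,0,0],[0.3,0,0,0,0,0,0],[0.3,0,0,0,0,0,0],[0.3,0,0,0,0,0,0],[0.3,0,0,0,0,0,0],[0.3,0,0,0,0,0,0],[0.3,0,0,-0.01,0,0,0],[0.3,0,0,-0.02,0,0,0],[0.3,0,0,-0.034,0,0,0],[0.3,0,0,-0.034,0,0,0],[0.3,0,0,-0.034,0,0,0],[0,0,0,-0.034,0,0,0],[0,0,0,-0.034,0,0,0],[0,0,0,0,0,0,0],[0,0,0,0,0,0,0]]'
python3 - <<'E'
from h import *
a=snap('top','t2')[195:290,245:400];b=snap('side','s2')[180:300,250:390]
a=cv2.resize(a,None,fx=3,fy=3,interpolation=2);b=cv2.resize(b,None,fx=2.4,fy=2.4,interpolation=2)
c=np.zeros((290,810,3),np.uint8);c[:285,:465]=a;c[:b.shape[0],470:470+b.shape[1]]=b
cv2.imwrite('pics/c2.png',c[:,:800,::-1])
E
```

```text
t: 6.62
eef_pos: [0.4725, -0.0615, 0.2548]
tool_rot: [[-0.123, 0.992, 0.005], [0.992, 0.123, -0.001], [-0.002, 0.004, -1.0]]
contact_force: [-0.7, -1.1, -1.0]
width: -0.0001
gripper_force: 0.0
```

View pics/c2.png

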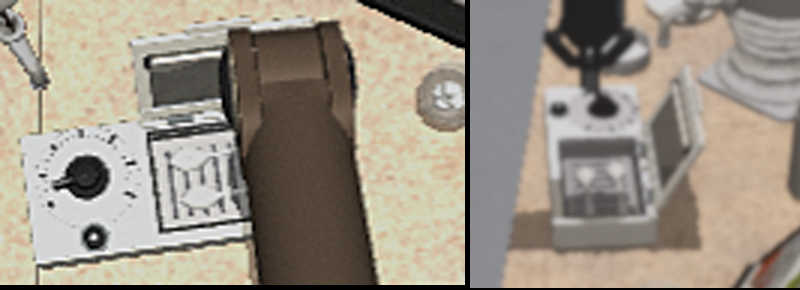

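Both bowls lie side by side in the tray (crop (188,160) and (190,190)), and the gripper is empty. Next, over and behind the lid, then pull it forward.

```bash
python3 -m inch '[[0,0.005,0.03,0,0,0,0],[0,0.005,0.034,0,0,0,0],[0,0.005,0.034,0,0,0,0],[0,0.005,0.034,0,0,0,0],[0,0.005,0.034,0,0,0,0],[0,0.002,0.024,0,0,0,0],[0,0,0,0,0,0,0],[0,0,0,0.02,0,0,0],[0,0,0,0.02,0,0,0],[0,0,0,0.01,0,0,0],[0,0,0,0,0,0,0],[0,0,0,0,0,0,0]]'
```

```text
t: 7.72
eef_pos: [0.6561, -0.0116, 0.2014]
tool_rot: [[-0.123, 0.992, -0.002], [0.992, 0.123, 0.0], [0.0, -0.002, -1.0]]
contact_force: [0.5, 0.4, -0.6]
width: 0.0
gripper_force: 0.0
```

```bash
python3 -m inch '[[0,0,-0.012,0,0,0,0],[0,0,-0.012,0,0,0,0],[0,0,-0.012,0,0,0,0],[0,0,-0.01,0,0,0,0],[0,0,-0.01,0,0,0,0],[0,0,-0.01,0,0,0,0],[0,0,-0.01,0,0,0,0],[0,0,-0.01,0,0,0,0],[0,0,-0.01,0,0,0,0],[0,0,-0.01,0,0,0,0]]'
python3 -m inch '[[0,0,-0.01,0,0,0,0],[0,0,-0.01,0,0,0,0],[0,0,-0.01,0,0,0,0],[0,0,-0.01,0,0,0,0],[0,0,-0.01,0,0,0,0],[0,0,-0.01,0,0,0,0],[0,0,-0.01,0,0,0,0],[0,0,-0.01,0,0,0,0],[0,0,-0.005,0,0,0,0],[0,0,0,0,0,0,0]]'
```

```text
t: 8.55
eef_pos: [0.5506, -0.0246, 0.2022]
tool_rot: [[-0.123, 0.992, -0.0], [0.992, 0.123, -0.0], [-0.0, -0.0, -1.0]]
contact_force: [1.1, -0.9, -0.4]
width: -0.0001
gripper_force: 0.3
t: 9.38
eef_pos: [0.4662, -0.0352, 0.2024]
tool_rot: [[-0.122, 0.992, -0.0], [0.992, 0.122, -0.001], [-0.001, -0.0, -1.0]]
contact_force: [-0.3, 0.7, -0.3]
width: -0.0001
gripper_force: 0.0
```

```bash
python3 -m inch '[[0,0,0,0,0,0,0],[0,0,0,0,0,0,0],[0,0,0,0,0,0,0],[0,0,0,0,0,0,0],[0,0,0,0,0,0,0],[0,0,0,0,0,0,0],[0,0,0,0,0,0,0],[0,0,0,0,0,0,0],[0,0,0,0,0,0,0],[0,0,0,0,0,0,0],[0,0,0,0,0,0,0],[0,0,0,0,0,0,0]]'
python3 - <<'E'
from h import *
a=snap('top','t3')[225:290,245:370];b=snap('side','s3')[180:300,250:390]
a=cv2.resize(a,None,fx=4,fy=4,interpolation=2);b=cv2.resize(b,None,fx=2.1,fy=2.1,interpolation=2)
c=np.zeros((270,800,3),np.uint8);c[:260,:500]=a;c[:b.shape[0],505:505+b.shape[1]]=b
cv2.imwrite('pics/c3.png',c[:,:,::-1])
E
```

```text
t: 10.38
eef_pos: [0.4673, -0.0349, 0.2023]
tool_rot: [[-0.123, 0.992, 0.0], [0.992, 0.123, -0.0], [-0.0, -0.0, -1.0]]
contact_force: [-0.5, -0.0, 1.1]
width: -0.0004
gripper_force: 0.0
```

View pics/c3.png

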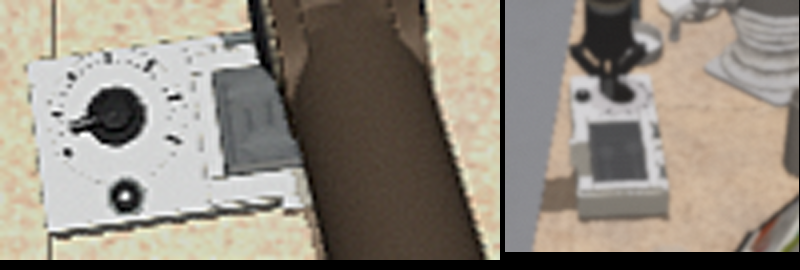

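The lid is shut. The hub is at crop (117,115), the lever tip at (72,127), the dot at (67,152), and ticks 3 to 6 at about (110,58), (150,63), (176,97) and (176,140). I'll refine the axis from the scale.

```bash
python3 - <<'E'
from h import *
np.set_printoptions(precision=4,suppress=True)
T=lambda p:(np.array(p,float)+.5)/4-.5+[245,225]
th=.127;R=np.array([[np.cos(th),-np.sin(th)],[np.sin(th),np.cos(th)]]);t=np.array([.479,.028])
tk=(onz('top',T([[67,152],[110,58],[150,63],[176,97],[176,140]]),.058)[:,:2]-t)@R
ang=np.radians([120,0,-40,-80,-120])
print(tk,'\ncentres',tk-.05*np.c_[np.cos(ang),np.sin(ang)])
A=np.c_[2*tk,np.ones(5)];s=np.linalg.lstsq(A,(tk**2).sum(1),rcond=None)[0];print('circle',s[:2],np.sqrt(s[2]+s[:2]@s[:2]))
g=cv2.cvtColor(cv2.imread('pics/t3.png'),6).astype(int);gs=cv2.cvtColor(cv2.imread('pics/s0.png'),6).astype(int)
for n,im,box in(('top',g,(262,242,285,266)),('top',g,(268,266,285,282)),('side',gs,(297,212,314,230)),('side',gs,(281,218,294,232))):
    x0,y0,x1,y1=box;m=(im[y0:y1,x0:x1]<90).astype(np.uint8)
    c,_=cv2.findContours(m,0,2);c=max(c,key=cv2.contourArea);(u,v),r=cv2.minEnclosingCircle(c);M=cv2.moments(c)
    uv=[[M['m10']/M['m00']+x0,M['m01']/M['m00']+y0]];print(n,uv,cv2.boundingRect(c),(onz(n,uv,.07)[0,:2]-t)@R)
hub=onz('top',T([[117,114]]),.079)[0,:2];tip=onz('top',T([[71,127]]),.074)[0,:2]
print((hub-t)@R,(tip-t)@R)
E
```

```text
[[-0.0107  0.1495]
 [ 0.0655  0.1036]
 [ 0.0567  0.0702]
 [ 0.0245  0.0518]
 [-0.0124  0.0564]] 
centres [[0.0143 0.1062]
 [0.0155 0.1036]
 [0.0184 0.1023]
 [0.0158 0.101 ]
 [0.0126 0.0997]]
circle [0.0135 0.1025] 0.052750252475796115
top [[273.3588850174216, 253.6724738675958]] (1, 5, 18, 14) [0.0126 0.105 ]
top [[276.01428571428573, 273.57619047619045]] (5, 4, 7, 8) [-0.056   0.1043]
side [[305.0974358974359, 224.11282051282052]] (3, 6, 11, 11) [0.0156 0.0986]
side [[286.5, 225.5]] (3, 6, 6, 4) [-0.0543  0.0931]
[0.0127 0.1027] [0.0075 0.1428]
```

```bash
python3 -m inch '[[0.4,0.032,0.0051,0,0,0,0],[0.4,0.032,0.0051,0,0,0,0],[0.4,0.032,0.0051,0,0,0,0],[0.4,0.032,0.0051,0,0,0,0],[0.4,0.032,0.0051,0,0,0,0],[0.4,0.032,0.0051,0,0,0,0],[0.4,0,0,0.02,0,0,-0.09],[0.4,0,0,0.03,0,0,0],[0.4,0,0,0.03,0,0,0],[0.4,0,0,0,0,0,0],[0.4,0,0,0,0,0,0]]' 20
python3 go.py .4742 .1598 .089 1.79
python3 - <<'E'
from h import *
a=snap('top','t4')[215:290,245:370];b=snap('side','s4')[190:270,260:350]
a=cv2.resize(a,None,fx=3.2,fy=3.2,interpolation=2);b=cv2.resize(b,None,fx=4,fy=4,interpolation=2)
c=np.zeros((330,800,3),np.uint8);c[:240,:400]=a;c[:b.shape[0],420:420+b.shape[1]]=b
cv2.imwrite('pics/c4.png',c[:,:,::-1])
E
```

```text
t: 11.4
eef_pos: [0.4731, 0.1593, 0.1216]
tool_rot: [[-0.212, 0.977, -0.003], [0.977, 0.212, -0.001], [0.0, -0.003, -1.0]]
contact_force: [1.0, 0.3, 1.2]
width: 0.0344
gripper_force: 0.0
t 11.4 pos [0.4731 0.1593 0.1216] yaw 1.7843631370967812 tool shift [0.0003 0.0012 0.0326] turn z -0.005636862903218853 q [ 0.0614  0.4355 -0.6022  1.9983  0.3351  0.8091 -0.519 ] z [-0.0034 -0.0007 -1.    ]
```

View pics/c4.png

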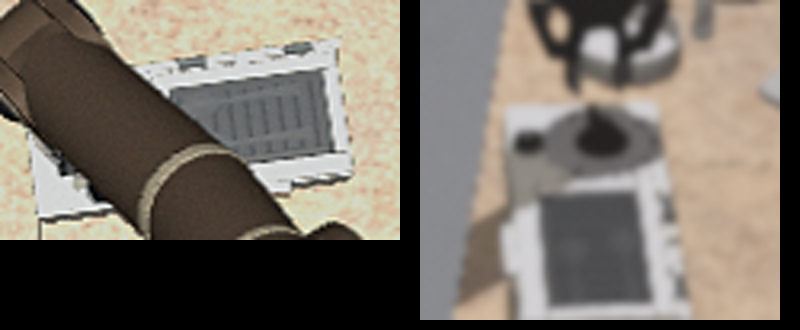

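The lid is flat shut. In the side crop the fingertips at (573,88) and (622,86) straddle the lever tip at (592,106). Lowering and gripping.

```bash
python3 -m inch '[[0.4,0,0,0.016,0,0,0],[0.4,0,0,0.012,0,0,0],[0.4,0,0,0.004,0,0,0],[0.4,0,0,0,0,0,0],[0.4,0,0,0,0,0,0]]' 20
python3 -m inch '[[0,0,0,0,0,0,0],[0,0,0,0,0,0,0],[0,0,0,0,0,0,0],[0,0,0,0,0,0,0],[0,0,0,0,0,0,0],[0,0,0,0,0,0,0]]' 20
python3 -c "
from h import *
print(sensors.get_obs()['torque'])"
```

```text
t: 11.92
eef_pos: [0.4743, 0.1595, 0.0908]
tool_rot: [[-0.211, 0.977, 0.0], [0.977, 0.211, 0.0], [-0.0, 0.0, -1.0]]
contact_force: [0.1, 0.2, -0.2]
width: 0.034
gripper_force: 0.0
t: 12.42
eef_pos: [0.475, 0.1598, 0.0909]
tool_rot: [[-0.211, 0.977, 0.002], [0.977, 0.211, 0.001], [0.0, 0.002, -1.0]]
contact_force: [3.1, -0.3, 4.4]
width: 0.0081
gripper_force: 20.2
[ 0.10537637 -0.56898363  0.10752209]
```

```bash
python3 -m inch '[[0,-0.0002,0.0032,0,0,0,0.11],[0,-0.0002,0.0032,0,0,0,0.11],[0,-0.0002,0.0032,0,0,0,0.11],[0,-0.0002,0.0032,0,0,0,0.11],[0,-0.0002,0.0032,0,0,0,0.11],[0,-0.0002,0.0032,0,0,0,0.11],[0,-0.0002,0.0032,0,0,0,0.11],[0,-0.0002,0.0032,0,0,0,0.11],[0,0,0,0,0,0,0],[0,0,0,0,0,0,0]]'
python3 - <<'E'
from h import *
o=sensors.get_obs();R=o['tool_rot'];y=np.arctan2(R[1,0],R[0,0]);print(y,o['joint_positions'],'target',np.array([.4804,.1315])+.029*np.array([np.cos(y),np.sin(y)]))
E
```

```text
t: 13.25
eef_pos: [0.4969, 0.1548, 0.0907]
tool_rot: [[0.619, 0.786, -0.002], [0.786, -0.619, 0.0], [-0.001, -0.002, -1.0]]
contact_force: [-4.8, 2.4, 11.1]
width: 0.0083
gripper_force: 20.9
0.9035743676657529 [-0.11752222  0.46889402 -0.35074936  1.98372164  0.23334665  0.72911543
 -1.27591743] target [0.49834538 0.15428077]
```

```bash
python3 -m inch '[[0,-0.0002,0.0032,0,0,0,0.11],[0,-0.0002,0.0032,0,0,0,0.11],[0,-0.0002,0.0032,0,0,0,0.11],[0,-0.0002,0.0032,0,0,0,0.11],[0,-0.0002,0.0032,0,0,0,0.11],[0,-0.0002,0.0032,0,0,0,0.11],[0,-0.0002,0.0032,0,0,0,0.11],[0,-0.0002,0.0032,0,0,0,0.11],[0,-0.0002,0.0032,0,0,0,0.11],[0,-0.0002,0.0032,0,0,0,0.11],[0,-0.0002,0.0032,0,0,0,0.11],[0,-0.0002,0.0032,0,0,0,0.11],[0,-0.0002,0.0032,0,0,0,0.11],[0,0,0,0,0,0,0],[0,0,0,0,0,0,0],[0,0,0,0,0,0,0]]'
python3 - <<'E'
from h import *
o=sensors.get_obs();R=o['tool_rot'];y=np.arctan2(R[1,0],R[0,0]);print(y,o['joint_positions'],'target',np.array([.4804,.1315])+.029*np.array([np.cos(y),np.sin(y)]))
E
```

```text
t: 14.58
eef_pos: [0.503, 0.1212, 0.0907]
tool_rot: [[0.866, -0.499, -0.003], [-0.499, -0.866, 0.005], [-0.005, -0.003, -1.0]]
contact_force: [-6.3, 14.2, 8.8]
width: 0.0083
gripper_force: 21.4
-0.5229026848737577 [-0.33199288  0.43821365  0.00699101  2.01031341 -0.01353967  0.69419743
 -2.40895613] target [0.50552482 0.11701749]
```

```bash
python3 -m inch '[[0,0,0.0025,0,0,0,0.05],[0,0,0,0,0,0,0],[0,0,0,0,0,0,0],[0,0,0,0,0,0,0]]'
python3 -m inch '[[0.4,0,0,0,0,0,0],[0.4,0,0,0,0,0,0],[0.4,0,0,0,0,0,0],[0.4,0,0,0,0,0,0],[0.4,0,0,0,0,0,0]]'
python3 -m inch '[[0.4,0,0,-0.02,0,0,0],[0.4,0,0,-0.03,0,0,0],[0.4,0,0,-0.03,0,0,0],[0,-0.02,0.036,0,0,0,0],[0,-0.02,0.036,0,0,0,0],[0,-0.02,0.036,0,0,0,0],[0,-0.02,0.036,0,0,0,0],[0,-0.02,0.036,0,0,0,0],[0,-0.02,0.036,0,0,0,0],[0,0,0,0,0,0,0]]'
python3 - <<'E'
from h import *
a=snap('top','t5')[225:290,245:370];b=snap('side','s5')[195:265,265:345]
a=cv2.resize(a,None,fx=4,fy=4,interpolation=2);b=cv2.resize(b,None,fx=3.6,fy=3.6,interpolation=2)
c=np.zeros((270,800,3),np.uint8);c[:260,:500]=a;c[:b.shape[0],505:505+b.shape[1]]=b
cv2.imwrite('pics/c5.png',c[:,:,::-1])
E
```

```text
t: 14.92
eef_pos: [0.5022, 0.1198, 0.0907]
tool_rot: [[0.84, -0.542, -0.002], [-0.542, -0.84, 0.006], [-0.005, -0.004, -1.0]]
contact_force: [-6.1, 16.3, 6.8]
width: 0.0082
gripper_force: 23.1
t: 15.33
eef_pos: [0.5038, 0.1132, 0.0901]
tool_rot: [[0.838, -0.546, -0.001], [-0.546, -0.838, -0.001], [-0.0, 0.001, -1.0]]
contact_force: [0.7, 0.4, 0.1]
width: 0.0341
gripper_force: 0.0
t: 16.17
eef_pos: [0.2779, -0.005, 0.169]
tool_rot: [[0.837, -0.548, -0.006], [-0.548, -0.837, -0.001], [-0.005, 0.004, -1.0]]
contact_force: [-0.4, -0.3, -0.0]
width: 0.0001
gripper_force: 0.0
```

View pics/c5.png

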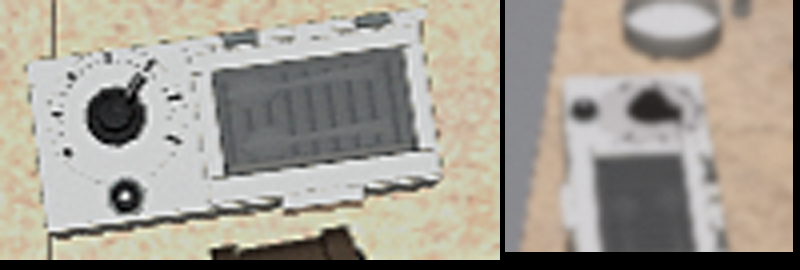

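The lever tip at crop (138,78) points close to the fourth tick at (150,63). I'll measure the angle numerically.

```bash
python3 - <<'E'
from h import *
np.set_printoptions(precision=4,suppress=True)
th=.127;R=np.array([[np.cos(th),-np.sin(th)],[np.sin(th),np.cos(th)]]);t=np.array([.479,.028])
def warp(n,f,z,box=(-.06,.075,.04,.17),s=2000):  # rectify deck plane patch: sample image at S-plane grid
    xs=np.arange(box[0],box[1],1/s);ys=np.arange(box[2],box[3],1/s);X,Y=np.meshgrid(xs,ys,indexing='ij')
    P=np.c_[np.c_[X.ravel(),Y.ravel()]@R.T+t,np.full(X.size,z)]
    uv=proj(n,P).astype(np.float32).reshape(*X.shape,2)
    return X,Y,cv2.remap(cv2.cvtColor(cv2.imread(f),6),uv[...,0],uv[...,1],cv2.INTER_CUBIC).astype(float)
for n,f in(('top','pics/t5.png'),('side','pics/s5.png'),('top','pics/t3.png')):
    X,Y,g=warp(n,f,.077)
    for ax in((.0145,.1025),(.0125,.1035)):
        r=np.hypot(X-ax[0],Y-ax[1])
        for lo,hi in((.022,.032),(.03,.039)):
            a=(r>lo)&(r<hi); w=np.clip(150-g,0,None)*a; A=np.arctan2(Y-ax[1],X-ax[0])
            pk=np.degrees(np.angle((w*np.exp(1j*A)).sum()));b=a&(np.abs(np.angle(np.exp(1j*(A-np.radians(pk)))))<.6)
            print(n,f,ax,lo,np.degrees(np.angle((w*b*np.exp(1j*A)).sum())))
X,Y,g=warp('top','pics/t5.png',.058)
for ax in((.0145,.1025),(.0125,.1035)):
    r=np.hypot(X-ax[0],Y-ax[1]);A=np.degrees(np.arctan2(Y-ax[1],X-ax[0]))
    for c in(0,-40,-80,-120):
        b=(r>.045)&(r<.056)&(abs(A-c)<14);w=np.clip(170-g,0,None)*b;print('tick',c,(w*A).sum()/w.sum(),(w*r).sum()/w.sum())
E
```

```text
top pics/t5.png (0.0145, 0.1025) 0.022 149.2303375693805
top pics/t5.png (0.0145, 0.1025) 0.03 -41.24960109124116
top pics/t5.png (0.0125, 0.1035) 0.022 132.45669322013308
top pics/t5.png (0.0125, 0.1035) 0.03 -40.41622957556136
side pics/s5.png (0.0145, 0.1025) 0.022 -86.87454586373492
side pics/s5.png (0.0145, 0.1025) 0.03 -79.99718470284152
side pics/s5.png (0.0125, 0.1035) 0.022 -82.46462745212371
side pics/s5.png (0.0125, 0.1035) 0.03 -76.4900082192526
top pics/t3.png (0.0145, 0.1025) 0.022 138.93404415392854
top pics/t3.png (0.0145, 0.1025) 0.03 104.11083217137876
top pics/t3.png (0.0125, 0.1035) 0.022 122.38871116565966
top pics/t3.png (0.0125, 0.1035) 0.03 101.07082762737988
tick 0 3.3074741861250674 0.05166617743444629
tick -40 -37.21734433274275 0.05087648519318966
tick -80 -78.06426820958062 0.05027422649077817
tick -120 -120.35173056471257 0.05047404713321564
tick 0 2.0684598374700527 0.052552313768099594
tick -40 -36.59574328606382 0.05184728602938045
tick -80 -76.26315459796976 0.051137025012122764
tick -120 -117.81646989975407 0.05049061681876195
```

The tool yaw while gripping gave q ≈ 2.794, and the image agrees to within about 4°, so the dial is set. Now to above the start key.

```bash
python3 -m inch '[[0,0,0,0,0,0,-0.11],[0,0,0,0,0,0,-0.11],[0,0,0,0,0,0,-0.11],[0,0,0,0,0,0,-0.11],[0,0,0,0,0,0,-0.11],[0,0,0,0,0,0,-0.11],[0,0,0,0,0,0,0],[0,0,0,0,0,0,0]]'
python3 go.py .4116 .1217 .12 0.08
```

```text
t: 16.93
eef_pos: [0.2866, -0.0015, 0.1704]
tool_rot: [[0.997, 0.081, 0.0], [0.081, -0.997, -0.0], [0.0, 0.0, -1.0]]
contact_force: [-0.6, 1.0, -0.1]
width: -0.0001
gripper_force: 0.0
t 16.9333 pos [ 0.2866 -0.0015  0.1704] yaw 0.08092232633643248 tool shift [ 0.1346 -0.1127  0.0504] turn z 0.0009223263364324802 q [-0.2838 -0.0839  0.1131  2.4295  0.0135  0.7952 -1.6704] z [ 0.0003 -0.0001 -1.    ]
```

```bash
python3 -m inch '[[0,0.027,-0.0225,0,0,0,0],[0,0.027,-0.0225,0,0,0,0],[0,0.027,-0.0225,0,0,0,0],[0,0.027,-0.0225,0,0,0,0],[0,0.0266,-0.0227,0,0,0,0],[0,0,0,0.025,0,0,0],[0,0,0,0.025,0,0,0],[0,0,0,0.015,0,0,0],[0,0,0,0,0,0,0],[0,0,0,0,0,0,0]]'
python3 go.py .4116 .1217 .086 0.08
python3 - <<'E'
from h import *
b=snap('side','s6')[180:265,255:355]
cv2.imwrite('pics/c6.png',cv2.resize(b,None,fx=5,fy=5,interpolation=2)[:,:,::-1])
E
```

```text
t: 17.77
eef_pos: [0.4101, 0.1217, 0.1047]
tool_rot: [[0.997, 0.081, -0.002], [0.081, -0.997, -0.001], [-0.002, 0.001, -1.0]]
contact_force: [0.1, 0.8, 1.0]
width: 0.0004
gripper_force: 0.0
t 17.7667 pos [0.4101 0.1217 0.1047] yaw 0.08142295158508413 tool shift [0.0015 0.0001 0.0187] turn z 0.0014229515850841257 q [-0.4128  0.2923  0.0129  2.2052 -0.0063  0.6462 -1.8848] z [-0.002  -0.0008 -1.    ]
```

View pics/c6.png

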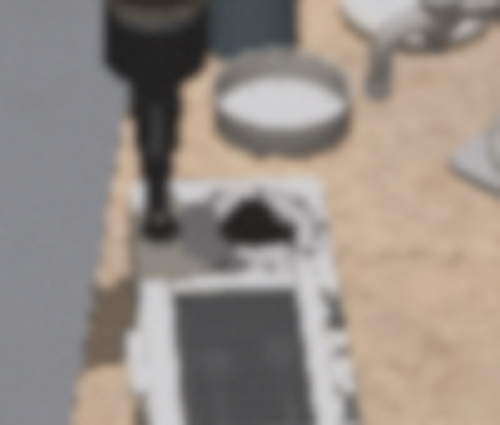

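The fingertips at (160,212) stand right over the key at (158,230). Pressing in steps.

```bash
python3 -m inch '[[0,0.001,0,0.006,0,0,0],[0,0,0,0.005,0,0,0],[0,0,0,0.004,0,0,0],[0,0,0,0.003,0,0,0],[0,0,0,0.003,0,0,0],[0,0,0,0,0,0,0],[0,0,0,0,0,0,0]]'
```

```text
t: 18.4
eef_pos: [0.4121, 0.122, 0.0864]
tool_rot: [[0.997, 0.083, 0.002], [0.083, -0.997, 0.001], [0.002, -0.001, -1.0]]
contact_force: [-6.9, -2.6, 34.6]
width: 0.0002
gripper_force: 17.3
```

The key is on its stop at 34 N. Releasing and retreating.

```bash
python3 -m inch '[[0,0,0,-0.001,0,0,0],[0,0,0,-0.01,0,0,0],[0,0,0,-0.025,0,0,0],[0,0,0,-0.035,0,0,0],[0,0,0,-0.035,0,0,0],[0,-0.03,0.02,0,0,0,0],[0,-0.03,0.02,0,0,0,0],[0,-0.03,0.02,0,0,0,0],[0,0,0,0,0,0,0],[0,0,0,0,0,0,0]]'
python3 - <<'E'
from h import *
a=snap('top','t7')[225:290,245:370];b=snap('side','s7')[195:265,265:345]
a=cv2.resize(a,None,fx=4,fy=4,interpolation=2);b=cv2.resize(b,None,fx=3.6,fy=3.6,interpolation=2)
c=np.zeros((270,800,3),np.uint8);c[:260,:500]=a;c[:b.shape[0],505:505+b.shape[1]]=b
cv2.imwrite('pics/c7.png',c[:,:,::-1])
E
```

```text
t: 19.23
eef_pos: [0.3254, 0.0536, 0.1904]
tool_rot: [[0.997, 0.082, 0.001], [0.082, -0.997, 0.0], [0.001, -0.0, -1.0]]
contact_force: [0.3, 0.4, 0.0]
width: -0.0002
gripper_force: 0.0
```

View pics/c7.png

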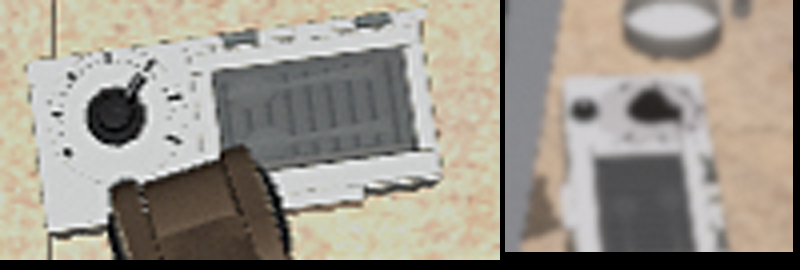

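The lid is shut, the lever at crop (138,78) is in line with the fourth tick at (150,63), and the arm is clear. Handing in.

```bash
python3 -c "
from station import workorder
print(workorder.close_job())"
```

```text
the job is handed in; nothing more can be done
None
```

I put the teaspoon in the tray beside the other one, shut the lid, set the dial to the fourth bold tick (within about 4° by my measurements), pressed the start key to its stop and released it, and handed the job in at about 19 s; no verdict came back.

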